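# Slide the inspection camera round the bent rail to the board with the brass heat sink

## Robot

A 6-joint arm with a two-finger parallel gripper is mounted at the origin on the work surface. World frame = base frame: x ahead of the robot, y to its left, z up, the work surface at z = 0. Lengths are in m, angles in rad, forces in N, time in s.
With the tool pointing down it reaches from about 0.225 to 0.725 m from the base axis. Payload 3.1 kg.
Tool frame: the origin (TCP) lies on the centre line of the jaws, within the pads' length; the fingertips stand 22 mm ahead of it and the grasp point (between the pads) lies 3 mm ahead of it; z points along the fingers, y is the direction in which the jaws open and shut (so a half turn about z gives the same grasp; the last joint's range is limited). The gripper opens to 85 mm and grips with 20 to 120 N. Pads are 22 mm wide; open, the fingers measure 114 mm over their backs; the gripper's body (76 mm by 85 mm) begins 54 mm behind the grasp point. The pads swing forward as they close: fully open they stand 13 mm farther back than shut.
Start: joints at [-0.128, 0.048, 0.099, 1.622, 0, 1.443], TCP at [0.525, -0, 0.253] pointing down, gripper open.
Joint ranges: [-2.91, 2.91], [-0.99, 1.94], [-1.21, 1.42], [-2.12, 2.29], [-1.49, 1.47], [-3.14, 3.14]. Speed limits (rad/s): [2.79, 2.79, 3.14, 3.14, 3.14, 3.14].

## Interface

Orientations are given as a rotation vector (axis times angle).
In Python, from bench import r, cams gives the robot as it stands.
- The arm moves only by the tool servo_tool, never from a script. Its arguments are lists of equal length, an entry for each row: "jaw": the closure, from 0 (fully open) to 1 (shut); "translation": the shift along the tool's x, y, z in mm, a list of three; "yaw": the turn about the tool's z in degrees. In form: {"jaw": [jaw, ...], "translation": [[tx, ty, tz], ...], "yaw": [yaw, ...]}. A call has 1 to 5 rows; each row is the pose to reach, as a shift and turn from the pose commanded when the call began, along the tool's axes at that moment; what a row does not reach only later rows make up. A row lasts 1/10 s, in which the tool goes at most 50 mm and 8.59 degrees, less where a joint would pass 70% of its speed; a pose out of reach is approached as far as the arm can. A call with a gripper value outside its range is refused whole. The fingers move at their own pace and stop on an object; "squeeze" is the grip in N (left out, the last holds). Time passes only in rows, so rows that repeat a pose let the fingers close. It gives the time, the measured TCP pose, the force and the opening at its end, in the units of the state.
- r.get_obs(): the state, without advancing time (a new reading comes with each control period).
- cams.camera(name): name is "scene" or "side" or "wrist"; returns the picture (480x640x3 uint8, red, green, blue); there is no depth.
- cams.camera_info(name): a dict with "K" (3x3 intrinsics, pixels), "rvec" (rotation vector, rad) and "tvec" (3), from world to camera coordinates, as OpenCV has them; the wrist camera has in their place "hand_eye" (4x4, takes a point from camera to tool coordinates, whose origin is the TCP and whose axes are the flange's). Camera axes: x right, y down, z forward; pixel columns grow to the right and rows downward; lengths in m; the calibration is good to about 2 mm. The wrist camera is an equidistant fisheye: a pixel r from the principal point sees the ray r / f radians off the axis. A picture is of the moment at which its call begins: read the wrist's pose just before it. camera_info takes no time and is no camera call.
- r.hand_in(): hands the job in, once; it reports no verdict.
The state is a dict: "time_s": time; "q": joint angles; "dq": joint speeds; "joint_efforts": joint torques, N m; "eef_pos": TCP position; "eef_rot": TCP orientation; "ft_force": force on the tool from outside, world axes, zero at the start; "ft_torque": the same for the moment, N m; "grip_width": finger opening in m.
Only numpy, scipy, OpenCV 4.12 (cv2) and the standard library are available. Lean on these libraries where they do the work, as an engineer would, in place of code of your own. Each camera call takes 0.05 s, during which the arm holds its last target.

## Task

Slide the inspection camera along its bent guide rail until it hangs straight above the brass heat sink of the green circuit board, centred over it. Let go of the camera and leave it hanging there, upright and still.

Things in the scene. Friction and masses are not known exactly. Their poses are not given: they have to be found in the camera images.
- camera: Small inspection camera, 0.15-0.31 kg, captive on the rail, loose: slides, swings, stays where left. Blue sleeve, bore 20 mm wide, 30 mm long, outside 29 mm; black barrel 40 mm wide hangs below, lens 76 mm under the origin. Origin: bore's centre, x along bore and rail, z up. It hangs by the top of its bore: at rest the origin is 4 mm below the rod's axis. Starts on the straight start leg.
- camera_fin (a point): Centre of the camera's upright orange grip fin, 33 mm above the camera's origin. The fin is 24 mm along the rail, 14 mm thick across it (the width to grip) and 42 mm high (12 to 54 mm above the camera's origin). Axes as the camera's.
- rail: Fixed level steel rod, 12 mm thick, axis 140 mm above table, free of obstacles between its end posts (black ball tops 153 mm high). Origin on the table under the point where the start leg meets the bend; z up. Start leg: along own x, from -120 mm (post) to 0. Then an arc towards +y, radius 170 mm about (0, 170 mm), turning 80 degrees; then a straight 120 mm leg on its tangent to the other post.
- sink_board: Board to inspect: green circuit board, 66 mm square, fixed low under the rail, the only one with a brass finned heat sink, 32 mm square, at its centre, top 26 mm high. Origin: on the table under the sink's centre, within 6 mm of straight under the rod, past the start leg. Two other boards also lie under the rail: green with black chip, blue with silver shield; the order varies.
Mind the look-alikes: they are no part of the job. There is more than one size of the camera; the job needs the smaller. What is shaped like the sink_board but red is not meant.

How it is judged:
By the outcome, as a careful person would: the job done as asked, in the order asked, and still so for the second after the job is handed in, with the robot touching nothing.
It also fails if it takes over 42 s, if anything falls off the work surface, if the arm or the gripper's body presses on something with over 40 N, if the wrist force passes 120 N, or if a joint passes its speed limit or range.

## Working session

There is one attempt and no reset: what is moved stays moved. The work goes in short steps, Python scripts to look and compute and a tool call to move; the robot and the scene stay as the last step left them, time stands still between calls to the robot, and variables do not carry over. Pictures are saved under pics/ and viewed, and the job is handed in when it is done.

Besides the shell and the picture viewer there is one more tool, called after "Request:" as a command line: name --pt "numbers of a row" for each row, then --argument value for the rest. servo_tool: Moves the arm, as the interface text tells. Its arguments: {"type":"object","properties":{"jaw":{"type":"array","items":{"type":"number"}},"translation":{"type":"array","items":{"type":"array","items":{"type":"number"}}},"yaw":{"type":"array","items":{"type":"number"}},"squeeze":{"type":"number"}},"required":["jaw","translation","yaw"]}

```bash
mkdir -p pics; ls; cat > h.py <<'E'
import numpy as np,cv2
from bench import r,cams
def snap(n,f):
    im=cams.camera(n); cv2.imwrite('pics/'+f,im[:,:,::-1]); return im
E
python3 - <<'E'
from h import *
for n in ['scene','side','wrist']:
    o=r.get_obs(); print(n,o['time_s'],o['eef_pos'],o['eef_rot']); snap(n,n+'0.png'); print(cams.camera_info(n))
E
```

```text
pics
scene 0.0 [5.24431883e-01 5.60251541e-05 2.52111066e-01] [-2.22013431 -2.2201256   0.00229   ]
{'K': array([[590.42254072,   0.        , 315.46276726],
       [  0.        , 590.42254072, 239.60599081],
       [  0.        ,   0.        ,   1.        ]]), 'rvec': array([ 2.37922335,  0.93156583, -0.27104541]), 'tvec': array([-0.3451784 , -0.22107698,  1.1569742 ])}
side 0.05 [5.24451401e-01 5.80774901e-05 2.52135400e-01] [-2.22012275 -2.22016261  0.00223375]
{'K': array([[500.7768898 ,   0.        , 321.19587888],
       [  0.        , 500.7768898 , 236.06459331],
       [  0.        ,   0.        ,   1.        ]]), 'rvec': array([ 2.2409111 , -0.20475605,  0.10881484]), 'tvec': array([-0.49083866,  0.15115191,  0.78598804])}
wrist 0.1 [5.24499954e-01 6.83914317e-05 2.52233999e-01] [-2.22025435e+00 -2.22024684e+00  1.97565580e-03]
{'K': array([[371.64829954,   0.        , 315.86785207],
       [  0.        , 371.64829954, 238.85807633],
       [  0.        ,   0.        ,   1.        ]]), 'hand_eye': array([[ 7.72121876e-04, -9.44699884e-01, -3.27935257e-01,
         8.34377260e-02],
       [ 9.99998800e-01,  2.88999688e-04,  1.52195584e-03,
        -8.34829538e-04],
       [-1.34301832e-03, -3.27936038e-01,  9.44698974e-01,
        -1.20698683e-01],
       [ 0.00000000e+00,  0.00000000e+00,  0.00000000e+00,
         1.00000000e+00]])}
```

View pics/scene0.png

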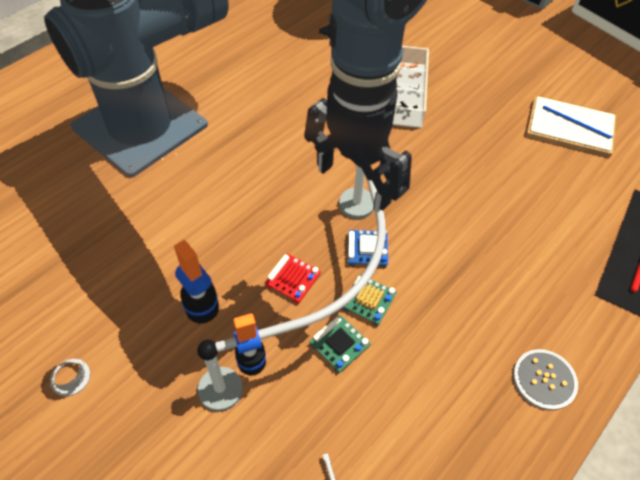

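View pics/side0.png

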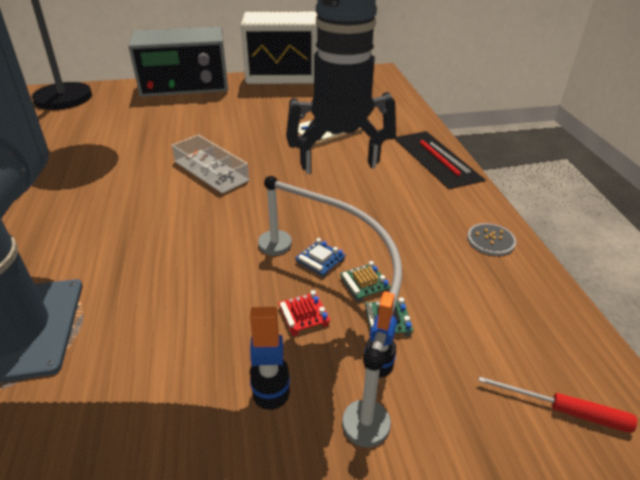

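View pics/wrist0.png

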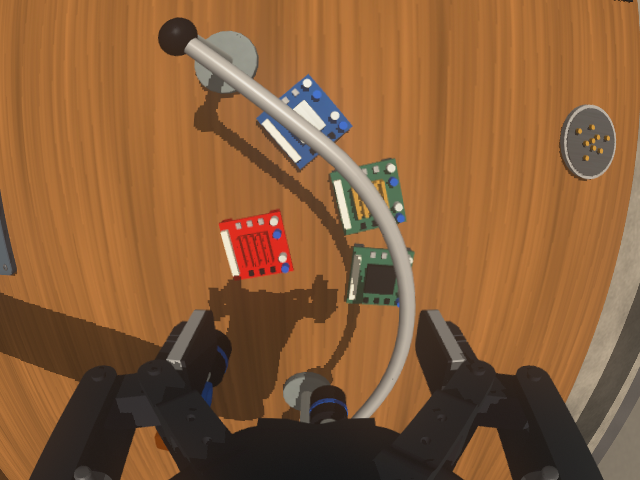

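```bash
cat >> h.py <<'E'
from scipy.spatial.transform import Rotation as R
def cray(n,uv,pose=None):
    """origin, unit dirs in world"""
    i=cams.camera_info(n);K=i['K'];uv=np.atleast_2d(np.asarray(uv,float))
    d=np.c_[(uv[:,0]-K[0,2])/K[0,0],(uv[:,1]-K[1,2])/K[1,1]]
    if n=='wrist':
        t=np.linalg.norm(d,axis=1);ph=d/np.maximum(t,1e-9)[:,None]
        v=np.c_[ph*np.sin(t)[:,None],np.cos(t)]
        p,rv=pose;Rt=R.from_rotvec(rv).as_matrix();H=i['hand_eye']
        o=Rt@H[:3,3]+p; return o,v@(Rt@H[:3,:3]).T
    Rm=R.from_rotvec(i['rvec']).as_matrix();v=np.c_[d,np.ones(len(d))]
    v/=np.linalg.norm(v,axis=1)[:,None]
    return -Rm.T@i['tvec'],v@Rm
def onplane(n,uv,z,pose=None):
    o,v=cray(n,uv,pose);return o+v*((z-o[2])/v[:,2])[:,None]
def proj(n,P,pose=None):
    i=cams.camera_info(n);K=i['K'];P=np.atleast_2d(P)
    if n=='wrist':
        p,rv=pose;Rt=R.from_rotvec(rv).as_matrix();H=i['hand_eye']
        c=((P-p)@Rt-H[:3,3])@H[:3,:3]
        rr=np.linalg.norm(c[:,:2],axis=1);t=np.arctan2(rr,c[:,2]);m=c[:,:2]/rr[:,None]*t[:,None]
    else:
        c=P@R.from_rotvec(i['rvec']).as_matrix().T+i['tvec'];m=c[:,:2]/c[:,2:]
    return m*[K[0,0],K[1,1]]+K[:2,2]
E
python3 - <<'E'
from h import *
for n in ['scene','side','wrist']:
    im=cv2.imread(f'pics/{n}0.png')
    b={'scene':(180,220,240,180),'side':(230,160,220,200),'wrist':(150,10,300,230)}[n]
    c=im[b[1]:b[1]+b[3],b[0]:b[0]+b[2]];s=min(800/b[2],600/b[3])
    cv2.imwrite(f'pics/{n}0c.png',cv2.resize(c,None,fx=s,fy=s,interpolation=cv2.INTER_CUBIC))
    hsv=cv2.cvtColor(im,cv2.COLOR_BGR2HSV)
    pts={'scene':[(371,297),(340,330),(320,310),(245,325),(371,210)],'side':[(365,275),(390,310),(330,195),(398,250)],'wrist':[(370,200),(375,185),(345,165),(405,290),(250,85),(300,440)]}[n]
    for p in pts: print(n,p,hsv[p[1],p[0]])
E
```

```text
scene (371, 297) [ 19 165 223]
scene (340, 330) [45 11 46]
scene (320, 310) [ 16  49 225]
scene (245, 325) [ 13 204 245]
scene (371, 210) [ 38  17 168]
side (365, 275) [ 18 164 165]
side (390, 310) [ 12 204 120]
side (330, 195) [ 13 150 170]
side (398, 250) [ 13 109 168]
wrist (370, 200) [ 18  37 179]
wrist (375, 185) [ 18 171 210]
wrist (345, 165) [ 17  33 201]
wrist (405, 290) [ 18  36 177]
wrist (250, 85) [ 17  30 218]
wrist (300, 440) [10 46 33]
```

View pics/scene0c.png

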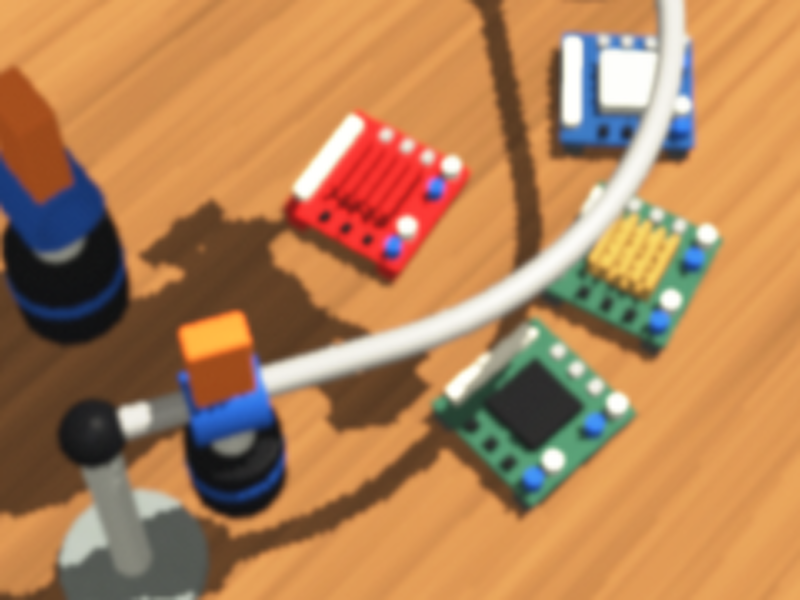

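View pics/side0c.png

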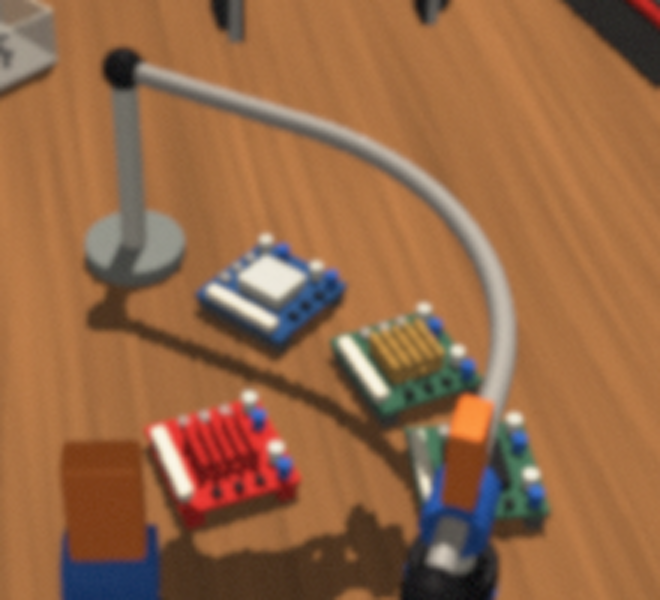

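View pics/wrist0c.png

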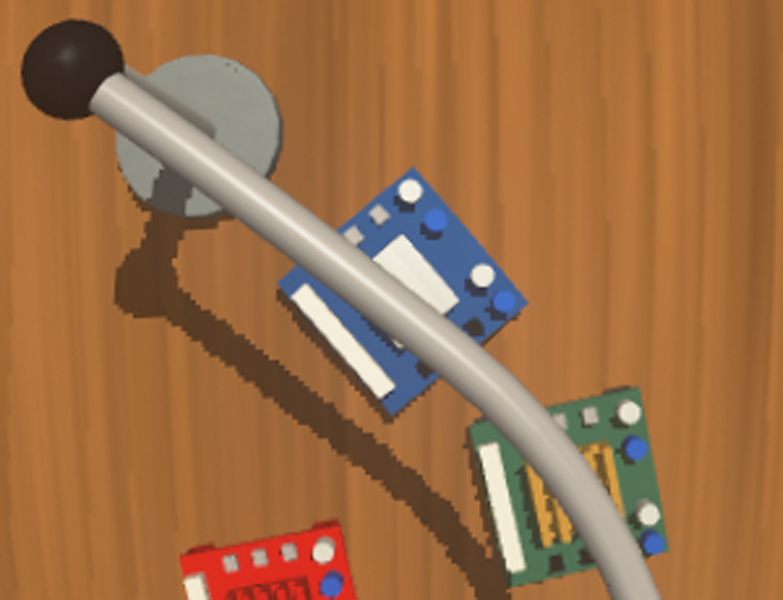

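```bash
cat > fit.py <<'E'
from h import *
from scipy.optimize import least_squares
pose=(np.array([.5245,.00007,.25223]),np.array([-2.22025435,-2.22024684,.0019757]))
def near(q):
    """rail-frame xy -> signed dist, arclength"""
    th=np.radians(80);x,y=q[:,0],q[:,1]
    a=np.arctan2(x,.17-y); 
    d=.17-np.hypot(x,y-.17); s=.17*a
    e=np.array([.17*np.sin(th),.17-.17*np.cos(th)]);t=np.array([np.cos(th),np.sin(th)]);n=np.array([-t[1],t[0]])
    u=(q-e)@t
    d=np.where(a<0,y,d);s=np.where(a<0,x,s)
    m=(a>th)|((u>0)&(x>0)); d=np.where(m,(q-e)@n,d);s=np.where(m,.17*th+u,s)
    return d,s
def tor(p,P): 
    c,s=np.cos(p[2]),np.sin(p[2]);d=P[:,:2]-p[:2];return np.c_[d[:,0]*c+d[:,1]*s,-d[:,0]*s+d[:,1]*c]
def ridge(n,box,smax,vmin,w):
    im=cv2.imread(f'pics/{n}0.png');hsv=cv2.cvtColor(im,cv2.COLOR_BGR2HSV)
    m=((hsv[...,1]<smax)&(hsv[...,2]>vmin)).astype(np.uint8)
    k=np.zeros_like(m);k[box[1]:box[3],box[0]:box[2]]=1;m*=k
    dt=cv2.distanceTransform(m,cv2.DIST_L2,5)
    loc=(dt>=cv2.dilate(dt,np.ones((3,3)))-1e-6)&(dt>w[0])&(dt<w[1])
    ys,xs=np.nonzero(loc);return np.c_[xs,ys]
if __name__=='__main__':
    wr=ridge('wrist',(180,30,430,420),75,110,(4.5,12))
    sc=ridge('scene',(265,200,395,345),75,140,(2.5,6))
    sd=ridge('side',(280,180,410,290),95,110,(2.5,6))
    print(len(wr),len(sc),len(sd))
    balls=[('wrist',(178,37)),('scene',(208,350)),('side',(271,183)),('side',(374,355))]
    for n,b in balls: print(n,onplane(n,[b],.14,pose).round(4))
    A={'wrist':onplane('wrist',wr,.14,pose),'scene':onplane('scene',sc,.14),'side':onplane('side',sd,.14)}
    b0=onplane('scene',[(208,350)],.14)[0];b1=onplane('wrist',[(178,37)],.14,pose)[0]
    # init from ball ends
    th=np.radians(80);L0=np.array([-.12,0]);e=np.array([.17*np.sin(th)+.12*np.cos(th),.17-.17*np.cos(th)+.12*np.sin(th)])
    dv=e-L0;wv=(b1-b0)[:2];print('chord',np.linalg.norm(dv),np.linalg.norm(wv))
    yaw=np.arctan2(wv[1],wv[0])-np.arctan2(dv[1],dv[0]);c,s=np.cos(yaw),np.sin(yaw);Rm=np.array([[c,-s],[s,c]])
    p0=np.r_[b0[:2]-Rm@L0,yaw];print('init',p0)
    def ends(p):
        c,s=np.cos(p[2]),np.sin(p[2]);Rm=np.array([[c,-s],[s,c]])
        return np.r_[Rm@L0+p[:2]-b0[:2],Rm@e+p[:2]-b1[:2]]
    for key in [['wrist'],['scene'],['side'],['wrist','scene','side']]:
        def f(p): return np.r_[tuple(near(tor(p,A[k]))[0]/np.sqrt(len(A[k])) for k in key)+(ends(p)*.3,)]
        p=p0
        o=least_squares(f,p,loss='soft_l1',f_scale=2e-4);p=o.x
        print(key,p.round(4),'ends mm',(ends(p)*1e3).round(1),{k:np.percentile(near(tor(p,A[k]))[0]*1e3,[5,25,50,75,95]).round(1) for k in A})
    np.save('rail.npy',p)
    # sink
    for n,z in [('wrist',.022),('scene',.026),('side',.026)]:
        im=cv2.imread(f'pics/{n}0.png');hsv=cv2.cvtColor(im,cv2.COLOR_BGR2HSV)
        g=cv2.inRange(hsv,(60,60,30),(90,255,200))
        box={'wrist':(325,150,412,238),'scene':(340,270,400,325),'side':(340,258,392,302)}[n]
        q=cv2.inRange(hsv,(15,110,90),(28,255,255));k=np.zeros_like(q);k[box[1]:box[3],box[0]:box[2]]=255;q&=k;g&=k
        q=cv2.morphologyEx(q,cv2.MORPH_CLOSE,np.ones((3,3)))
        nn,lab,st,ce=cv2.connectedComponentsWithStats(q)
        for i in range(1,nn):
            if st[i,4]>15: print(n,'brass',st[i],ce[i].round(1))
        ys,xs=np.nonzero(g);h=cv2.convexHull(np.c_[xs,ys].astype(np.int32));rc=cv2.minAreaRect(h)
        ap=cv2.approxPolyDP(h,6,True)[:,0];print(n,'green',rc,ap.tolist())
        print(onplane(n,ap,.01,pose).round(4).tolist())
E
python3 fit.py
```

```text
261 170 122
wrist [[0.4357 0.1389 0.14  ]]
scene [[ 0.5137 -0.2528  0.14  ]]
side [[0.4359 0.14   0.14  ]]
side [[ 0.5143 -0.2486  0.14  ]]
chord 0.4023984536419781 0.3994597675775844
init [ 0.5713853  -0.14761708  1.06909395]
['wrist'] [ 0.5707 -0.1505  1.0666] ends mm [-0.9 -2.8 -0.5  0.3] {'wrist': array([-1.4, -0.5, -0.2,  0.1, 69.2]), 'scene': array([-40.1,  -3.1,   0.7,  35.3,  97.1]), 'side': array([ -6.7,  -5.4,  -2.4,   1.2, 119. ])}
['scene'] [ 0.5707 -0.1485  1.0672] ends mm [-0.8 -0.8 -0.7  2.3] {'wrist': array([-1.9, -0.5,  0.4,  1.1, 68.2]), 'scene': array([-40.2,  -1.8,   0.2,  36.1,  96.2]), 'side': array([ -5.3,  -4.2,  -1.9,   0.6, 118.5])}
['side'] [ 0.5698 -0.1427  1.062 ] ends mm [-2.4  5.3 -0.1  8.8] {'wrist': array([-5.4, -1.3,  2.7,  5.8, 64.5]), 'scene': array([-40.7,  -2.9,  -1.4,  38. ,  92.9]), 'side': array([ -2.3,  -0.8,  -0.3,   0.5, 116.2])}
['wrist', 'scene', 'side'] [ 0.5702 -0.1479  1.063 ] ends mm [-1.8  0.   0.   3.4] {'wrist': array([-2.6, -0.7,  0.9,  1.9, 67.4]), 'scene': array([-40.4,  -1.3,  -0.1,  36.3,  95.6]), 'side': array([-4.400e+00, -3
[... 684 characters left out ...]

scene brass [356 285  28  25 443] [369.5 296.3]
scene brass [340 313  23  12  90] [350.6 319.8]
scene green ((366.7135009765625, 309.7584228515625), (34.79383850097656, 59.330535888671875), 50.440330505371094) [[393, 295], [378, 323], [340, 324], [344, 306], [373, 282]]
[[0.601, 0.0371, 0.01], [0.6147, -0.0177, 0.01], [0.5729, -0.0589, 0.01], [0.5569, -0.0311, 0.01], [0.5625, 0.0339, 0.01]]
side brass [353 267  25  20 340] [365.4 276.6]
side green ((368.5399169921875, 280.1872253417969), (28.115558624267578, 34.13488006591797), 72.25532531738281) [[388, 287], [357, 298], [348, 272], [378, 272]]
[[0.6123, -0.018, 0.01], [0.5538, -0.0339, 0.01], [0.5534, 0.0308, 0.01], [0.6057, 0.0214, 0.01]]
```

```bash
cat > m.py <<'E'
from fit import *
def tri(a,b):
    o1,v1=a;o2,v2=b;v1=v1[0];v2=v2[0]
    M=np.c_[v1,-v2];t=np.linalg.lstsq(M,o2-o1,rcond=None)[0];P,Q=o1+t[0]*v1,o2+t[1]*v2
    return (P+Q)/2,np.linalg.norm(P-Q)
def blob(n,box,lo,hi,f='0'):
    hsv=cv2.cvtColor(cv2.imread(f'pics/{n}{f}.png'),cv2.COLOR_BGR2HSV);q=cv2.inRange(hsv,lo,hi)
    k=np.zeros_like(q);k[box[1]:box[3],box[0]:box[2]]=255;q&=k
    nn,lab,st,ce=cv2.connectedComponentsWithStats(q);i=1+np.argmax(st[1:,4]);return ce[i],st[i]
E
python3 - <<'E'
from m import *
for lo in [(5,180,90)]:
  a,sa=blob('scene',(230,312,262,350),(3,195,90),(16,255,255));b,sb=blob('side',(374,290,398,330),(3,195,90),(16,255,255))
  print(a,sa,b,sb,tri(cray('scene',[a]),cray('side',[b])))
a,sa=blob('scene',(170,238,205,282),(3,195,60),(16,255,255));b,sb=blob('side',(245,300,285,350),(3,195,60),(16,255,255))
print('big',a,sa,b,sb,tri(cray('scene',[a]),cray('side',[b])))
a,sa=blob('scene',(354,284,386,312),(15,110,90),(28,255,255));b,sb=blob('side',(350,264,380,290),(15,110,90),(28,255,255))
print('sink',a,b,tri(cray('scene',[a]),cray('side',[b])), onplane('scene',[a],.022),onplane('side',[b],.022))
print('wrist sink',onplane('wrist',[(370.5,199.5),(369,196.3)],.02,pose), onplane('wrist',[(369,196.3)],.008,pose))
p=np.array([.5707,-.149,1.066])
for S in [(.5776,.0027),(.577,.0)]:
  print(near(tor(p,np.array([S]))))
E
```

```text
[244.88486842 328.20065789] [233 313  23  28 304] [384.31372549 314.87254902] [379 304  13  24 204] (array([ 0.53576381, -0.20797646,  0.16209241]), np.float64(0.002556107802735122))
big [187.45009074 259.21778584] [175 241  25  38 551] [264.06349206 325.82653061] [251 308  27  37 882] (array([ 0.39234673, -0.18245493,  0.14156772]), np.float64(0.00043210372551814543))
sink [369.40774487 296.4191344 ] [365.35       276.55294118] (array([0.57775712, 0.0049938 , 0.0189107 ]), np.float64(4.2322138820966325e-05)) [[0.57864302 0.00347503 0.022     ]] [[0.57674911 0.00183546 0.022     ]]
wrist sink [[0.5772497  0.00194087 0.02      ]
 [0.57563884 0.00514036 0.02      ]] [[0.57739733 0.00247721 0.008     ]]
(array([-0.00049711]), array([0.15717286]))
(array([0.00113653]), array([0.15493675]))
```

Request:
servo_tool --jaw '[0.3,0.3,0.3,0.3,0.3]' --pt "-40 3 0" --pt "-85 6 0" --pt "-130 9 0" --pt "-175 11 0" --pt "-209 13 0" --yaw '[6,12,18,24,29]' --squeeze 25

```text
time_s: 0.65
eef_pos: [0.5376, -0.2115, 0.2526]
eef_rot: [-2.711, -1.587, 0.001]
ft_force: [0.4, -0.3, -0.5]
grip_width: 0.0595
```

Request:
servo_tool --jaw '[0.3,0.3]' --pt "0 0 0" --pt "0 0 0" --yaw '[0,0]'

```text
time_s: 0.85
eef_pos: [0.5376, -0.2095, 0.2525]
eef_rot: [-2.706, -1.592, 0.001]
ft_force: [0.5, 0.4, 0.3]
grip_width: 0.0598
```

```bash
python3 - <<'E'
from h import *
o=r.get_obs(); print(o['time_s'],o['eef_pos'],o['eef_rot'],o['grip_width'],o['ft_force'])
print(R.from_rotvec(o['eef_rot']).as_matrix().round(3))
np.save('pw1.npy',np.r_[o['eef_pos'],o['eef_rot']]);snap('wrist','wrist1.png');snap('side','side1.png');snap('scene','scene1.png')
E
```

```text
0.85 [ 0.53757521 -0.20948878  0.25250033] [-2.70611883e+00 -1.59208728e+00  7.59960309e-04] 0.05984231679494162 [0.51792195 0.44107621 0.28316182]
[[ 0.486  0.874 -0.001]
 [ 0.874 -0.486  0.001]
 [ 0.001 -0.002 -1.   ]]
```

View pics/wrist1.png

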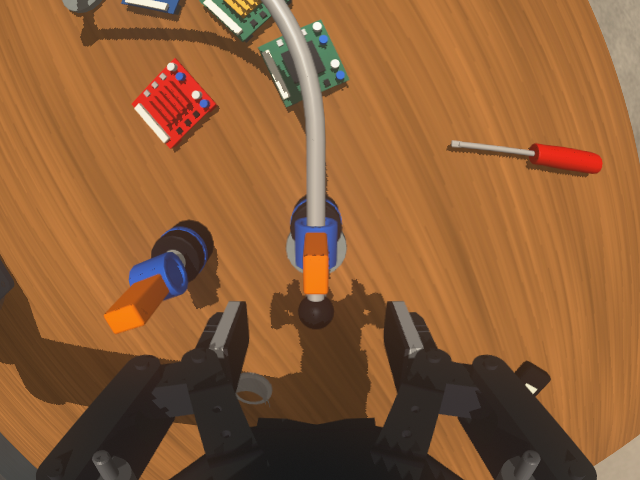

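View pics/side1.png

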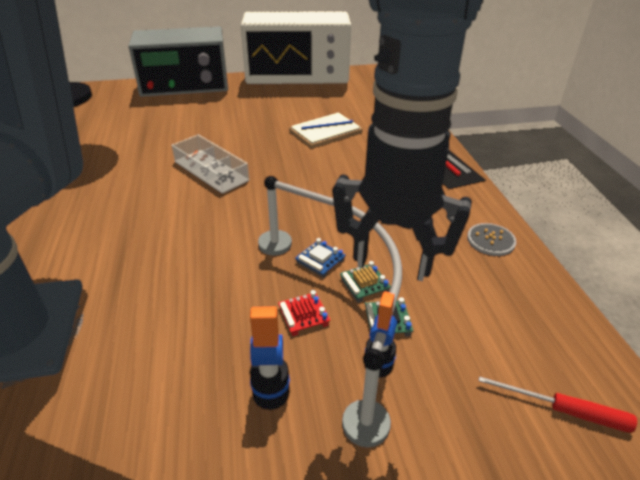

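View pics/scene1.png

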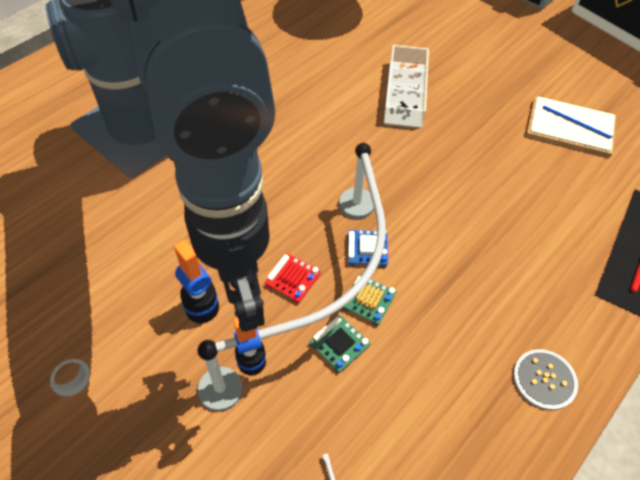

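```bash
python3 - <<'E'
from m import *
w=np.load('pw1.npy');ps=(w[:3],w[3:])
T=R.from_rotvec(w[3:]).as_matrix()
for uv,z in [((316,274),.19),((316,254.5),.19),((316,293.5),.19),((316.5,215),.14),((316.5,170),.14),((316,312),.141)]:
    P=onplane('wrist',[uv],z,ps)[0];print(uv,P.round(4),'tool mm',((P-w[:3])@T*1e3).round(1))
E
```

```text
(316, 274) [ 0.5375 -0.2099  0.19  ] tool mm [-0.4  0.2 62.5]
(316, 254.5) [ 0.543  -0.1999  0.19  ] tool mm [11.   0.2 62.5]
(316, 293.5) [ 0.5317 -0.2203  0.19  ] tool mm [-12.3   0.2  62.5]
(316.5, 215) [ 0.5471 -0.1932  0.14  ] tool mm [ 18.8   0.6 112.5]
(316.5, 170) [ 0.5614 -0.1673  0.14  ] tool mm [ 48.4   0.6 112.5]
(316, 312) [ 0.512  -0.2558  0.141 ] tool mm [-52.9   0.3 111.5]
```

Request:
servo_tool --jaw '[0.3,0.3,0.3,0.3,0.3]' --pt "0 0 25" --pt "0 0 50" --pt "0 0 65" --pt "0 0 74" --pt "0 0 74" --yaw '[0,0,0,0,0]'

```text
time_s: 1.5
eef_pos: [0.5373, -0.2079, 0.1779]
eef_rot: [-2.704, -1.595, 0.002]
ft_force: [-0.2, 0.5, 1.3]
grip_width: 0.06
```

Request:
servo_tool --jaw '[0.5,0.7,0.85,1,1]' --pt "0 0 0" --pt "0 0 0" --pt "0 0 0" --pt "0 0 0" --pt "0 0 0" --yaw '[0,0,0,0,0]' --squeeze 25

```text
time_s: 2.0
eef_pos: [0.5385, -0.2093, 0.1807]
eef_rot: [2.705, 1.594, 0.002]
ft_force: [-1.7, 0.2, 4.5]
grip_width: 0.0138
```

```bash
python3 - <<'E'
from h import *
o=r.get_obs(); print(o['time_s'],o['eef_pos'],o['eef_rot'],o['grip_width'],o['ft_force'],o['ft_torque'])
snap('side','side2.png')
E
```

```text
2.0 [ 0.53847273 -0.20927405  0.18071117] [2.70548333e+00 1.59355445e+00 1.77820576e-03] 0.013784807353619118 [-1.65454888  0.17179081  4.45963398] [0.06767301 0.14950658 0.04148523]
```

View pics/side2.png

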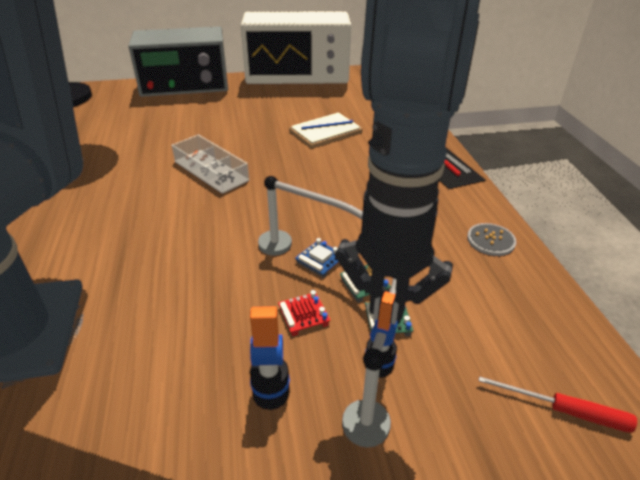

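```bash
cat > wp.py <<'E'
import numpy as np,sys
from h import *
p=np.array([.5707,-.1495,1.0655])
def pt(s):
    a=np.clip(s/.17,0,None)
    q=np.array([s,0]) if s<0 else np.array([.17*np.sin(a),.17-.17*np.cos(a)])
    c,sn=np.cos(p[2]),np.sin(p[2]);return p[:2]+np.array([[c,-sn],[sn,c]])@q, np.degrees(p[2]+a)
def rows(x,y,h,ss):
    """commanded xy, heading deg of tool x"""
    c,s=np.cos(np.radians(h)),np.sin(np.radians(h))
    for v in ss:
        P,hd=pt(v);d=(P-[x,y])*1e3
        print('s %.3f'%v,'tx %.1f ty %.1f yaw %.1f'%(d@[c,s],d@[s,-c],-(hd-h)),P.round(4),hd.round(1))
    return P[0],P[1],hd
E
python3 - <<'E'
from wp import *
st=(.5375,-.209,61.)
for k in [[-.060,-.048,-.036,-.024,-.012],[0,.012,.024,.036,.048],[.06,.072,.084,.096,.108],[.120,.132,.142,.150,.157]]:
    st=rows(*st,k);print()
E
```

```text
s -0.060 tx 8.1 ty 0.2 yaw -0.0 [ 0.5417 -0.202 ] 61.0
s -0.048 tx 20.1 ty 0.2 yaw -0.0 [ 0.5475 -0.1915] 61.0
s -0.036 tx 32.1 ty 0.2 yaw -0.0 [ 0.5533 -0.181 ] 61.0
s -0.024 tx 44.1 ty 0.2 yaw -0.0 [ 0.5591 -0.1705] 61.0
s -0.012 tx 56.1 ty 0.2 yaw -0.0 [ 0.5649 -0.16  ] 61.0

s 0.000 tx 12.0 ty 0.0 yaw -0.0 [ 0.5707 -0.1495] 61.0
s 0.012 tx 24.0 ty -0.4 yaw -4.0 [ 0.5761 -0.1388] 65.1
s 0.024 tx 35.9 ty -1.7 yaw -8.1 [ 0.5808 -0.1278] 69.1
s 0.036 tx 47.7 ty -3.8 yaw -12.1 [ 0.5847 -0.1164] 73.2
s 0.048 tx 59.4 ty -6.7 yaw -16.2 [ 0.5877 -0.1048] 77.2

s 0.060 tx 12.0 ty -0.4 yaw -4.0 [ 0.59  -0.093] 81.3
s 0.072 tx 23.9 ty -1.7 yaw -8.1 [ 0.5914 -0.0811] 85.3
s 0.084 tx 35.7 ty -3.8 yaw -12.1 [ 0.5919 -0.0691] 89.4
s 0.096 tx 47.4 ty -6.7 yaw -16.2 [ 0.5916 -0.0571] 93.4
s 0.108 tx 58.8 ty -10.5 yaw -20.2 [ 0.5905 -0.0452] 97.4

s 0.120 tx 12.0 ty -0.4 yaw -4.0 [ 0.5885 -0.0333] 101.5
s 0.132 tx 23.9 ty -1.7 yaw -8.1 [ 0.5857 -0.0217] 105.5
s 0.142 tx 33.8 ty -3.4 yaw -11.5 [ 0.5828 -0.0121] 108.9
s 0.150 tx 41.6 ty -5.2 yaw -14.2 [ 0.58   -0.0046] 111.6
s 0.157 tx 48.3 ty -7.0 yaw -16.5 [0.5773 0.0018] 114.0
```

Request:
servo_tool --jaw '[1,1,1,1,1]' --pt "0 0 -2" --pt "14 0.2 -2" --pt "28 0.2 -2" --pt "42 0.2 -2" --pt "56 0.2 -2" --yaw '[0,0,0,0,0]'

```text
time_s: 2.55
eef_pos: [0.5659, -0.1584, 0.1808]
eef_rot: [-2.705, -1.595, 0.0]
ft_force: [-1.2, -0.7, -0.6]
grip_width: 0.0136
```

```bash
python3 - <<'E'
from h import *
o=r.get_obs(); print(o['time_s'],o['eef_pos'],o['grip_width'],o['ft_force'],o['ft_torque'])
snap('side','side3.png');snap('scene','scene3.png')
E
```

```text
2.55 [ 0.56587221 -0.15843504  0.18083105] 0.013557212464700819 [-1.15305135 -0.72496124 -0.58371272] [-0.11226074  0.0282876  -0.00360316]
```

View pics/scene3.png

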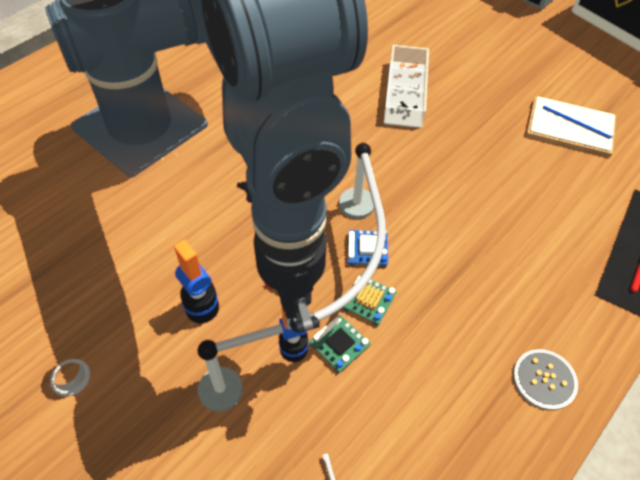

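The camera moves with the gripper (now at about (293,335)) and the forces are low. I'll continue along the arc.

Request:
servo_tool --jaw '[1,1,1,1,1]' --pt "12 0 0" --pt "24 -0.4 0" --pt "35.9 -1.7 0" --pt "47.7 -3.8 0" --pt "59.4 -6.7 0" --yaw '[0,-4,-8.1,-12.1,-16.2]'

```text
time_s: 3.15
eef_pos: [0.5885, -0.1041, 0.1808]
eef_rot: [-2.452, -1.963, 0.0]
ft_force: [-0.1, 0.3, -1.8]
grip_width: 0.0139
```

Request:
servo_tool --jaw '[1,1,1,1,1]' --pt "12 -0.4 0" --pt "23.9 -1.7 0" --pt "35.7 -3.8 0" --pt "47.4 -6.7 0" --pt "58.8 -10.5 0" --yaw '[-4,-8.1,-12.1,-16.2,-20.2]'

```text
time_s: 3.65
eef_pos: [0.5911, -0.0443, 0.1808]
eef_rot: [-2.07, -2.362, -0.0]
ft_force: [0.5, 0.2, -2.1]
grip_width: 0.0135
```

```bash
python3 - <<'E'
from h import *
o=r.get_obs(); print(o['time_s'],o['eef_pos'],o['grip_width'],o['ft_force'],o['ft_torque'])
np.save('pw4.npy',np.r_[o['eef_pos'],o['eef_rot']]);snap('wrist','wrist4.png')
E
```

```text
3.65 [ 0.591056   -0.04431593  0.18083058] 0.013535623000164148 [ 0.53824884  0.18890809 -2.06329497] [-0.01208888 -0.03278669  0.0212161 ]
```

View pics/wrist4.png

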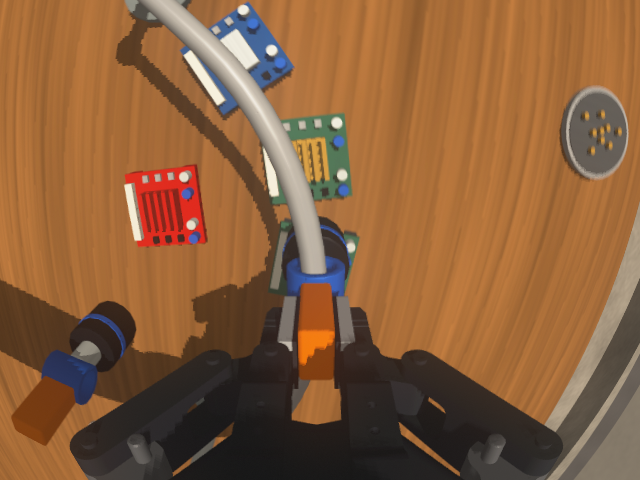

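```bash
python3 - <<'E'
from m import *
w=np.load('pw4.npy');ps=(w[:3],w[3:])
im=cv2.imread('pics/wrist4.png');c=im[100:220,240:370];cv2.imwrite('pics/wrist4c.png',cv2.resize(c,None,fx=5,fy=5,interpolation=cv2.INTER_CUBIC)[:600,:650])
hsv=cv2.cvtColor(im,cv2.COLOR_BGR2HSV)
g=cv2.inRange(hsv,(60,60,30),(95,255,200));k=np.zeros_like(g);k[105:212,255:358]=255;g&=k
h=cv2.convexHull(np.argwhere(g)[:,::-1].astype(np.int32));ap=cv2.approxPolyDP(h,5,True)[:,0];print(ap.tolist())
for z in (0,.008,.012):
  P=onplane('wrist',ap,z,ps);print(z,P[:,:2].round(4).tolist(),P.mean(0))
E
```

```text
[[349, 194], [272, 202], [282, 121], [343, 115]]
0 [[0.6153, -0.0226], [0.5525, -0.0378], [0.5532, 0.0301], [0.6009, 0.0413]] [0.58045882 0.00276281 0.        ]
0.008 [[0.6143, -0.0209], [0.5532, -0.0357], [0.5539, 0.0303], [0.6003, 0.0412]] [0.58042412 0.00370604 0.008     ]
0.012 [[0.6138, -0.0201], [0.5536, -0.0347], [0.5542, 0.0304], [0.6, 0.0412]] [0.58040676 0.00417765 0.012     ]
```

View pics/wrist4c.png

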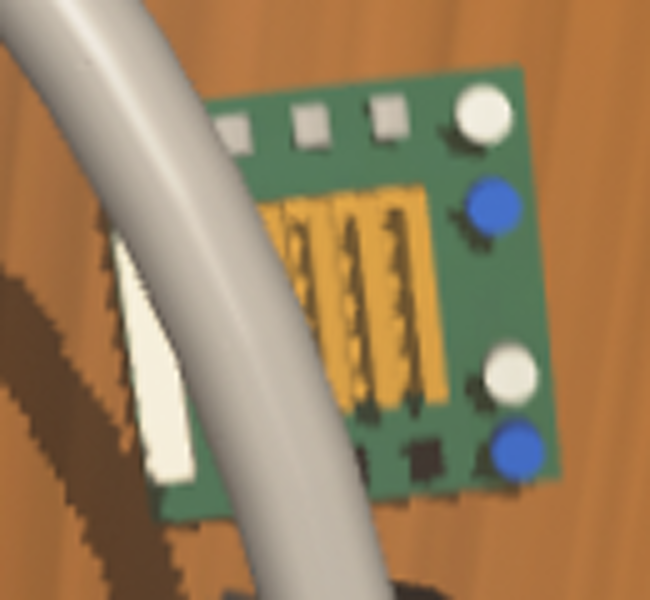

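```bash
python3 - <<'E'
from m import *
w=np.load('pw4.npy');ps=(w[:3],w[3:])
for z in (.004,.008,.012):
  P=onplane('wrist',[(344.4,113.4),(352,196),(271.6,204.6)],z,ps);print(z,np.linalg.norm(P[0]-P[1]),np.linalg.norm(P[1]-P[2]),(P[0]+P[2])/2)
P=onplane('wrist',[(325.6,137.2),(329.4,180.4)],.026,ps);e=(P[1]-P[0]);L=np.linalg.norm(e);e/=L
n=np.array([e[1],-e[0],0]);print('sink',L,P.mean(0)+.016*n)
p=np.array([.5707,-.1495,1.0655])
for S in [(.5775,.0025),(.577,.003),(.5777,.005)]: print(near(tor(p,np.array([S]))))
E
```

```text
0.004 0.06766237233442632 0.06667418368894117 [0.57712701 0.00183922 0.004     ]
0.008 0.06675289304450138 0.06577798707115144 [0.57715421 0.00232959 0.008     ]
0.012 0.06584341375457642 0.0648817904533616 [0.5771814  0.00281996 0.012     ]
sink 0.03266211002078742 [0.57669809 0.00337909 0.026     ]
(array([-0.00046038]), array([0.15752069]))
(array([-0.00020986]), array([0.15818062]))
(array([-0.00167934]), array([0.15969884]))
```

Request:
servo_tool --jaw '[1,1,1,1,1]' --pt "12 -0.4 0" --pt "23.9 -1.7 0" --pt "35 -3.7 0" --pt "43.5 -5.6 0" --pt "49.2 -7.3 0" --yaw '[-4,-8.1,-12,-15,-16.9]'

```text
time_s: 4.2
eef_pos: [0.5772, 0.0032, 0.181]
eef_rot: [-1.703, -2.64, 0.0]
ft_force: [0.2, 0.2, -2.8]
grip_width: 0.014
```

Request:
servo_tool --jaw '[1,1,1]' --pt "0 0 0" --pt "0 0 0" --pt "0 0 0" --yaw '[0,0,0]'

```text
time_s: 4.5
eef_pos: [0.5776, 0.0021, 0.1813]
eef_rot: [1.706, 2.638, -0.0]
ft_force: [-0.6, -0.0, -1.8]
grip_width: 0.0132
```

```bash
python3 - <<'E'
from m import *
o=r.get_obs(); print(o['time_s'],o['eef_pos'],o['eef_rot'],o['grip_width'],o['ft_force'],o['ft_torque'])
p=np.array([.5707,-.1495,1.0655]);print(near(tor(p,o['eef_pos'][None])))
np.save('pw5.npy',np.r_[o['eef_pos'],o['eef_rot']]);snap('wrist','wrist5.png');snap('side','side5.png')
E
```

```text
4.5 [0.5776425  0.00214236 0.18125614] [ 1.70567706e+00  2.63797286e+00 -2.21451163e-04] 0.0132353012058917 [-0.61275982 -0.01966623 -1.78386256] [-0.03261873  0.00827842  0.01637458]
(array([-0.0004446]), array([0.15713704]))
```

View pics/wrist5.png

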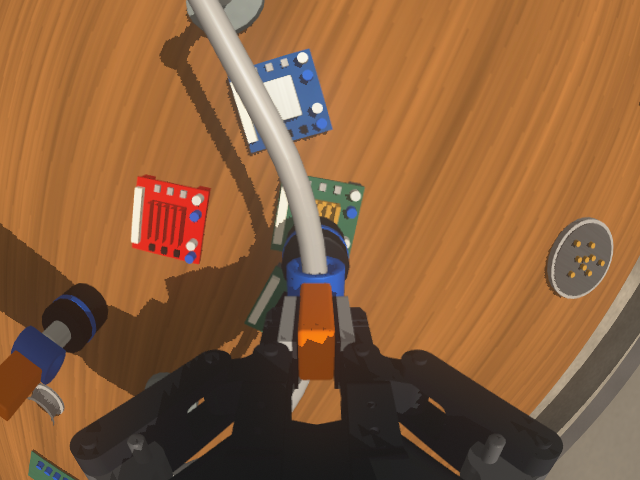

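View pics/side5.png

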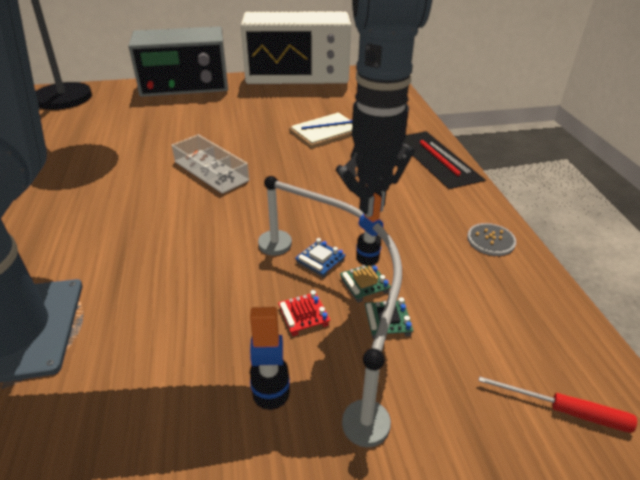

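Request:
servo_tool --jaw '[1,0.88,0.85,0.83,0.81]' --pt "0 0 1" --pt "0 0 1.5" --pt "0 0 1.5" --pt "0 0 1.5" --pt "0 0 1.5" --yaw '[0,0,0,0,0]' --squeeze 20

```text
time_s: 5.1
eef_pos: [0.5777, 0.0027, 0.1798]
eef_rot: [1.704, 2.639, 0.001]
ft_force: [0.3, 0.6, -0.4]
grip_width: 0.016
```

Request:
servo_tool --jaw '[0.79,0.75,0.7,0.6,0.5]' --pt "0 0 0" --pt "0 0 0" --pt "0 0 0" --pt "0 0 0" --pt "0 0 0" --yaw '[0,0,0,0,0]'

```text
time_s: 5.6
eef_pos: [0.5775, 0.0026, 0.1798]
eef_rot: [-1.704, -2.639, 0.0]
ft_force: [0.3, 0.3, 0.2]
grip_width: 0.0429
```

```bash
python3 - <<'E'
from m import *
o=r.get_obs(); print(o['time_s'],o['eef_pos'],o['eef_rot'],o['grip_width'],o['ft_force'],o['ft_torque'])
np.save('pw6.npy',np.r_[o['eef_pos'],o['eef_rot']]);snap('wrist','wrist6.png')
E
```

```text
5.6 [0.57745656 0.00261622 0.17976304] [-1.70401677e+00 -2.63919806e+00  3.37005849e-06] 0.04289245661964513 [0.34262128 0.29732551 0.18833172] [ 0.04562881 -0.01233667 -0.04768521]
```

View pics/wrist6.png

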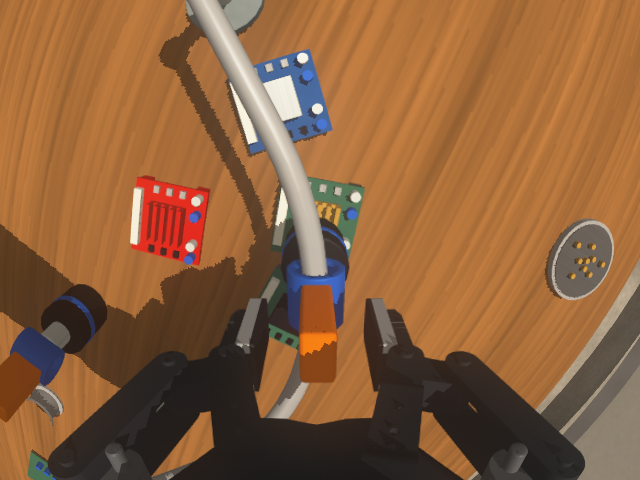

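Request:
servo_tool --jaw '[0.4,0.4,0.4,0.4,0.4]' --pt "0 0 -12" --pt "0 0 -32" --pt "0 0 -55" --pt "0 0 -73" --pt "0 0 -73" --yaw '[0,0,0,0,0]'

```text
time_s: 6.15
eef_pos: [0.5792, 0.0024, 0.2574]
eef_rot: [1.7, 2.634, 0.005]
ft_force: [0.8, 0.0, -0.4]
grip_width: 0.0515
```

Request:
servo_tool --jaw '[0.4,0.4,0.4,0.4,0.4]' --pt "0 0 0" --pt "0 0 0" --pt "0 0 0" --pt "0 0 0" --pt "0 0 0" --yaw '[0,0,0,0,0]'

```text
time_s: 6.65
eef_pos: [0.5771, 0.0026, 0.252]
eef_rot: [-1.703, -2.638, 0.001]
ft_force: [0.1, 0.3, 0.4]
grip_width: 0.0512
```

```bash
python3 - <<'E'
from m import *
o=r.get_obs(); print(o['time_s'],o['eef_pos'],o['eef_rot'],o['ft_force'])
np.save('pw7.npy',np.r_[o['eef_pos'],o['eef_rot']]);snap('wrist','wrist7.png');snap('side','side7.png');snap('scene','scene7.png')
E
```

```text
6.65 [0.57713016 0.00261156 0.25200106] [-1.70346555e+00 -2.63811197e+00  9.80203844e-04] [0.13616979 0.31781996 0.41832457]
```

View pics/wrist7.png

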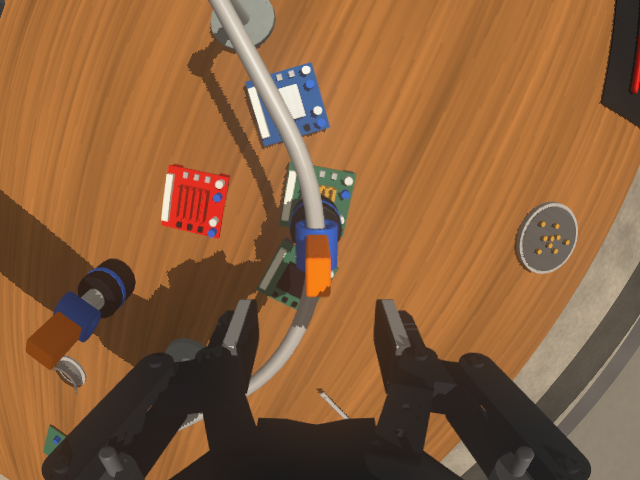

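View pics/side7.png

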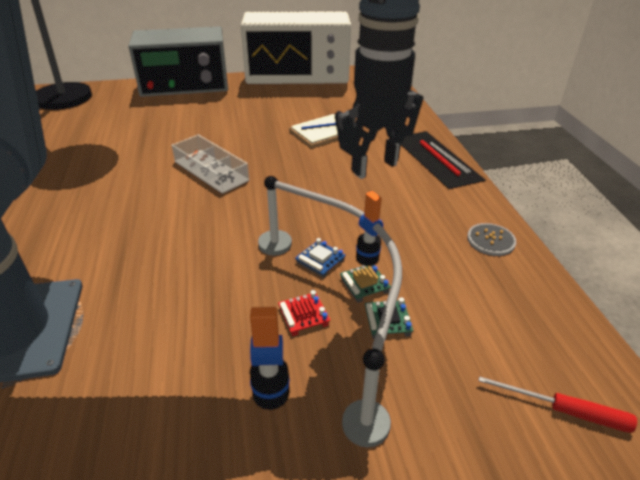

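View pics/scene7.png

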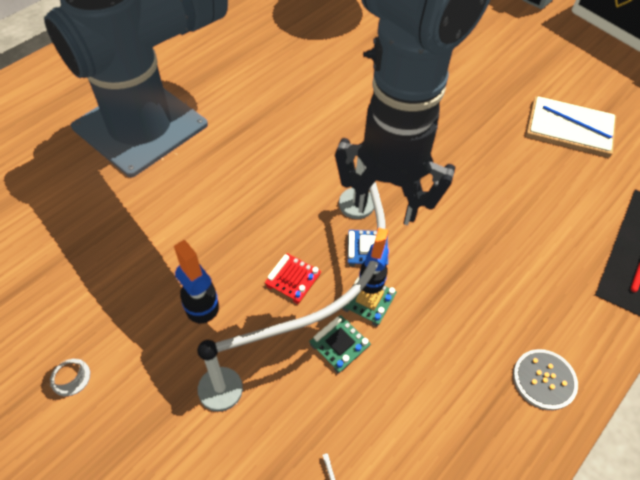

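```bash
python3 - <<'E'
from m import *
def crop(f,b,o):
    im=cv2.imread('pics/'+f)[b[1]:b[3],b[0]:b[2]];s=min(800/im.shape[1],600/im.shape[0]);cv2.imwrite('pics/'+o,cv2.resize(im,None,fx=s,fy=s,interpolation=cv2.INTER_CUBIC));print(o,s)
crop('wrist7.png',(260,150,380,310),'w7c.png');crop('wrist1.png',(260,180,380,320),'w1c.png')
p=np.array([.5707,-.1495,1.0655])
for f in '17':
    w=np.load(f'pw{f}.npy');ps=(w[:3],w[3:]);T=R.from_rotvec(w[3:]).as_matrix()
    hsv=cv2.cvtColor(cv2.imread(f'pics/wrist{f}.png'),cv2.COLOR_BGR2HSV)
    m=cv2.inRange(hsv,(5,200,215),(20,255,255));m[:,:295]=0;m[:,340:]=0;m[:240]=0;m[310:]=0
    ys,xs=np.nonzero(m);rc=cv2.minAreaRect(np.c_[xs,ys].astype(np.int32));print(f,rc)
    P=onplane('wrist',[rc[0]],.19,ps)[0];print(P.round(4),((P-w[:3])@T*1e3).round(1),near(tor(p,P[None])))
a,sa=blob('scene',(365,225,392,270),(3,195,90),(16,255,255),'7');b,sb=blob('side',(358,185,388,228),(3,195,90),(16,255,255),'7')
print(a,sa,b,sb,tri(cray('scene',[a]),cray('side',[b])))
E
```

```text
w7c.png 3.75
w1c.png 4.285714285714286
1 ((315.5, 274.0), (38.0, 23.0), 90.0)
[ 0.5365 -0.2088  0.19  ] [ 0.  -1.2 62.5] (array([0.00124454]), array([-0.0684491]))
7 ((318.5, 276.5), (37.0, 23.0), 90.0)
[0.5779 0.0017 0.19  ] [-1.2  0.4 62. ] (array([-0.00054083]), array([0.15660523]))
[377.76612903 247.83870968] [373 240  11  17 124] [372.31545741 205.45741325] [366 192  14  28 317] (array([ 0.57968335, -0.0013305 ,  0.16994014]), np.float64(0.006943121457149268))
```

View pics/w7c.png

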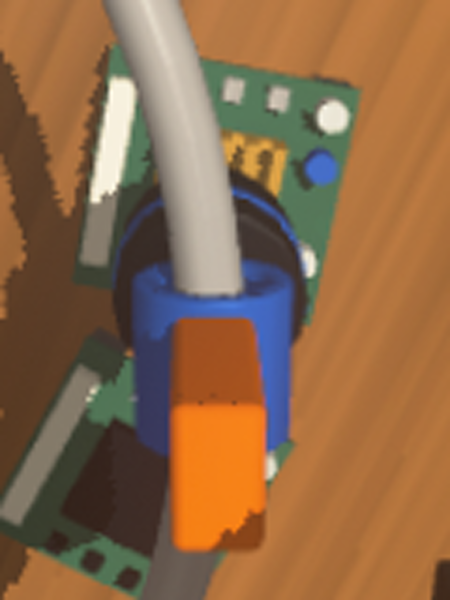

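View pics/w1c.png

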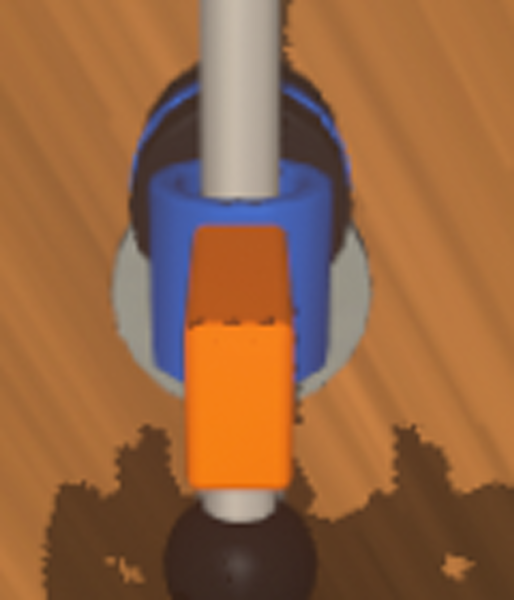

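Request:
servo_tool --jaw '[0.4,0.4,0.4,0.4,0.4]' --pt "0 0 0" --pt "0 0 0" --pt "0 0 0" --pt "0 0 0" --pt "0 0 0" --yaw '[0,0,0,0,0]'

```text
time_s: 7.3
eef_pos: [0.5775, 0.0026, 0.2528]
eef_rot: [1.704, 2.639, 0.0]
ft_force: [-0.9, -1.3, -0.1]
grip_width: 0.0513
```

Request:
servo_tool --jaw '[0.4,0.4,0.4,0.4,0.4]' --pt "0 0 0" --pt "0 0 0" --pt "0 0 0" --pt "0 0 0" --pt "0 0 0" --yaw '[0,0,0,0,0]'

```text
time_s: 7.8
eef_pos: [0.5775, 0.0026, 0.2528]
eef_rot: [-1.704, -2.639, 0.0]
ft_force: [-0.3, 0.5, 1.1]
grip_width: 0.0511
```

```bash
cat > chk.py <<'E'
from m import *
import sys
def chk(f):
    w=np.load(f'pw{f}.npy');ps=(w[:3],w[3:]);T=R.from_rotvec(w[3:]).as_matrix()
    im=cv2.imread(f'pics/wrist{f}.png');hsv=cv2.cvtColor(im,cv2.COLOR_BGR2HSV)
    m=cv2.inRange(hsv,(4,190,100),(20,255,255));m[:,300:340]&=255;m[:,:300]=0;m[:,340:]=0;m[:230]=0;m[310:]=0
    def ce(y,mm):
        xs=np.nonzero(mm[y])[0];return round((xs.min()+xs.max())/2,1) if len(xs) else None
    fin=[ce(y,m) for y in (245,250,265,275,285,290)]
    b=cv2.inRange(hsv,(105,120,60),(125,255,255));b[:,:270]=0;b[:,360:]=0
    print(f,'fin x',fin,'sleeve x',[ce(y,b) for y in (228,232,236,240,250)])
if __name__=='__main__':
    for f in sys.argv[1:]: chk(f)
E
python3 - <<'E'
from m import *
for k in 'ab':
    o=r.get_obs(); print(o['time_s'],o['eef_pos']);np.save(f'pw8{k}.npy',np.r_[o['eef_pos'],o['eef_rot']]);snap('wrist',f'wrist8{k}.png')
E
python3 chk.py 1 7 8a 8b
```

```text
7.8 [0.5774602  0.00258995 0.25279322]
7.85 [0.5774785  0.00261683 0.25280705]
1 fin x [np.float64(315.5), np.float64(315.5), np.float64(315.5), np.float64(315.5), np.float64(315.0), np.float64(315.5)] sleeve x [np.float64(316.0), np.float64(315.5), np.float64(315.5), np.float64(315.5), np.float64(315.0)]
7 fin x [np.float64(317.0), np.float64(317.5), np.float64(317.5), np.float64(317.0), np.float64(318.0), np.float64(317.5)] sleeve x [np.float64(317.5), np.float64(317.5), np.float64(317.0), np.float64(318.0), np.float64(333.0)]
8a fin x [np.float64(316.5), np.float64(316.5), np.float64(317.0), np.float64(316.5), np.float64(317.0), np.float64(316.5)] sleeve x [np.float64(316.5), np.float64(316.5), np.float64(316.5), np.float64(318.5), np.float64(332.5)]
8b fin x [np.float64(316.5), np.float64(316.5), np.float64(317.0), np.float64(316.5), np.float64(317.0), np.float64(316.5)] sleeve x [np.float64(316.5), np.float64(316.5), np.float64(316.5), np.float64(318.5), np.float64(332.5)]
```

```bash
python3 - <<'E'
from m import *
im=cv2.imread('pics/wrist8a.png')[150:310,260:380];cv2.imwrite('pics/w8c.png',cv2.resize(im,None,fx=3.75,fy=3.75,interpolation=cv2.INTER_CUBIC))
E
```

```text
(no output)
```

View pics/w8c.png

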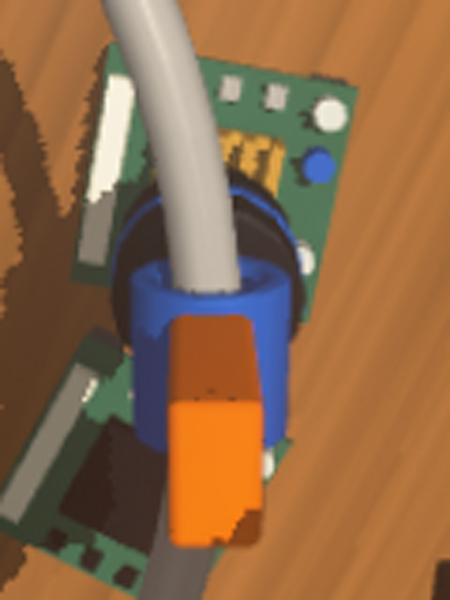

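```bash
python3 - <<'E'
from m import *
w=np.load('pw8a.npy');ps=(w[:3],w[3:]);T=R.from_rotvec(w[3:]).as_matrix()
f=lambda u:np.array(u)/3.75+[260-.37,150-.37]
TR,BL,TL=f((358,88)),f((72,281)),f((110,43))
P=onplane('wrist',[TR,BL,TL],.008,ps);print(np.linalg.norm(P[0]-P[2]),np.linalg.norm(P[1]-P[2]));B=(P[0]+P[1])/2
far=f((215.5,402));nr=f((217,547))
F=onplane('wrist',[far,nr],.19,ps);print(np.linalg.norm(F[0]-F[1]));C=F.mean(0)
S=onplane('wrist',[f((284,143))],.026,ps)[0]
print('board',B,'fin',C,'diff tool mm',((B-C)@T*1e3).round(1))
p=np.array([.5707,-.1495,1.0655])
for q in (B,C): print(near(tor(p,q[None])))
E
```

```text
0.0665999595282133 0.06656114298187076
0.02325082956127989
board [0.57746546 0.00172135 0.008     ] fin [0.57796113 0.00098652 0.19      ] diff tool mm [ 9.00e-01 -1.00e-01  1.82e+02]
(array([-0.00011186]), array([0.1568247]))
(array([-0.0002695]), array([0.15595343]))
```

```bash
python3 - <<'E'
from m import *
o=r.get_obs();print(o['time_s'])
snap('side','side9.png');snap('scene','scene9.png')
for n in ('side','scene'):
    q=proj(n,np.array([[.5775,.0015,z] for z in (.19,.169,.148,.12,.09,.06)]));print(n,q.round(1).tolist())
    im=cv2.imread(f'pics/{n}9.png')
    for u in q: cv2.circle(im,tuple(int(round(v)) for v in u),0,(255,255,0),-1)
    x,y=q[2].astype(int);c=im[y-45:y+65,x-55:x+55];cv2.imwrite(f'pics/{n}9c.png',cv2.resize(c,None,fx=5,fy=5,interpolation=cv2.INTER_NEAREST))
E
```

```text
7.9
side [[372.9, 195.3], [371.9, 206.7], [371.0, 217.7], [369.7, 231.8], [368.5, 246.3], [367.3, 260.0]]
scene [[379.4, 234.5], [377.7, 243.5], [376.2, 252.1], [374.2, 263.0], [372.2, 274.0], [370.3, 284.4]]
```

View pics/side9c.png

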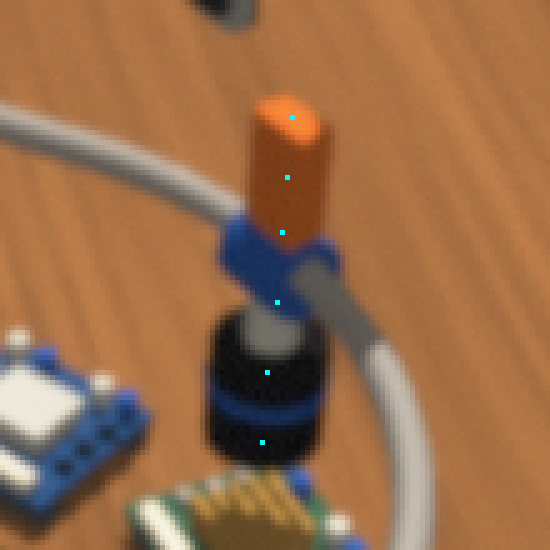

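View pics/scene9c.png

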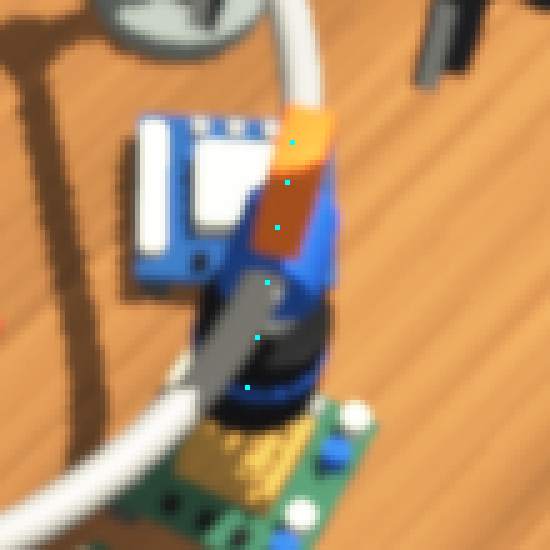

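```bash
python3 - <<'E'
from m import *
print('scene fin top',onplane('scene',[(381.7,233.9)],.19),'side',onplane('side',[(372.9,195.1)],.19))
for n,(x,y) in (('scene',(321,207)),('side',(316,172))):
    a,s=blob(n,(x+40,y+15,x+70,y+60),(5,200,205),(22,255,255),'9');print(n,a,s,onplane(n,[a],.19))
im=cv2.imread('pics/scene0.png')[275:325,340:400];cv2.imwrite('pics/s0c.png',cv2.resize(im,None,fx=12,fy=12,interpolation=cv2.INTER_CUBIC))
im=cv2.imread('pics/side0.png')[258:308,335:395];cv2.imwrite('pics/d0c.png',cv2.resize(im,None,fx=12,fy=12,interpolation=cv2.INTER_CUBIC))
E
```

```text
scene fin top [[0.57910917 0.0044584  0.19      ]] side [[0.57764401 0.00215199 0.19      ]]
scene [379.5  240.75] [376 240   8   2   8] [[ 0.58395311 -0.00619855  0.19      ]]
side [373.   197.15] [367 194  12   6  20] [[ 0.57634976 -0.00316055  0.19      ]]
```

View pics/s0c.png

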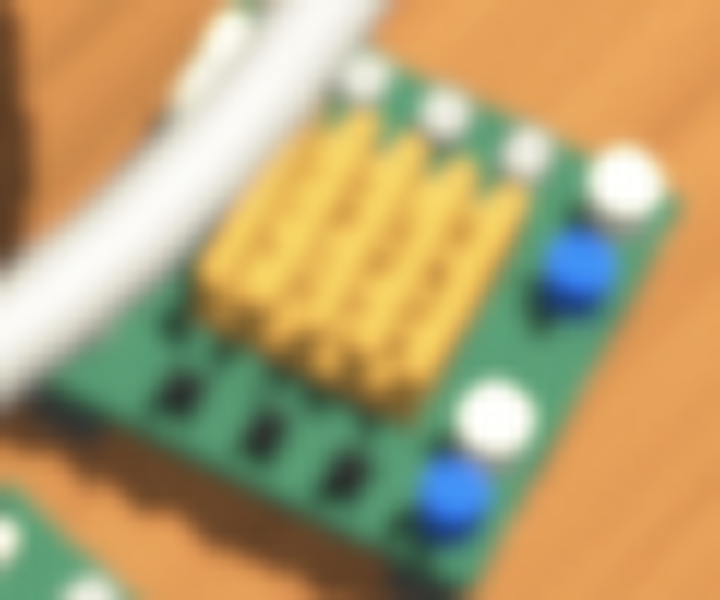

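View pics/d0c.png

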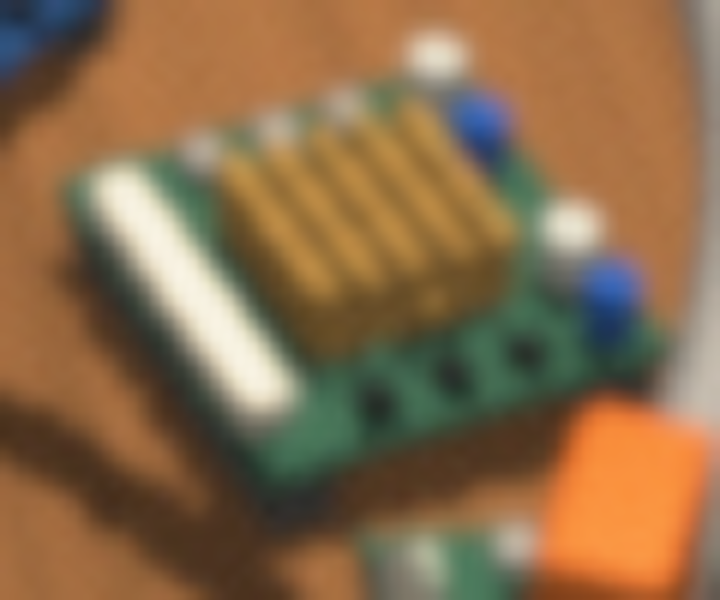

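```bash
python3 - <<'E'
from m import *
print('side',onplane('side',[(365.2,273.8)],.026),'scene',onplane('scene',[(369.9,293.5)],.026))
E
```

```text
side [[0.57690932 0.00446981 0.026     ]] scene [[0.57705832 0.00603205 0.026     ]]
```

Request:
servo_tool --jaw '[0.4,0.4,0.4,0.4,0.4]' --pt "-1 0 20" --pt "-1 0 45" --pt "-1 0 62" --pt "-1 0 72" --pt "-1 0 72" --yaw '[0,0,0,0,0]'

```text
time_s: 8.5
eef_pos: [0.5767, 0.0018, 0.1789]
eef_rot: [-1.702, -2.637, 0.003]
ft_force: [-0.3, 0.3, 0.2]
grip_width: 0.0513
```

Request:
servo_tool --jaw '[0.6,0.75,0.85,1,1]' --pt "0 0 0" --pt "0 0 0" --pt "0 0 0" --pt "0 0 0" --pt "0 0 0" --yaw '[0,0,0,0,0]' --squeeze 20

```text
time_s: 9.0
eef_pos: [0.5786, 0.0015, 0.1823]
eef_rot: [1.703, 2.637, 0.002]
ft_force: [-0.6, -1.2, 4.1]
grip_width: 0.0137
```

Request:
servo_tool --jaw '[1,1,1,1,1]' --pt "0 0 -0.8" --pt "1 0 -0.8" --pt "2 0 -0.8" --pt "2 0 -0.4" --pt "2 0 -0.4" --yaw '[0,0,-0.7,-0.7,-0.7]'

```text
time_s: 9.5
eef_pos: [0.5779, 0.0028, 0.1824]
eef_rot: [1.687, 2.647, -0.0]
ft_force: [1.2, -3.6, 5.3]
grip_width: 0.0137
```

Request:
servo_tool --jaw '[0.88,0.85,0.84,0.83,0.82]' --pt "0 0 0" --pt "0 0 0" --pt "0 0 0" --pt "0 0 0" --pt "0 0 0" --yaw '[0,0,0,0,0]'

```text
time_s: 10.0
eef_pos: [0.5762, 0.0043, 0.1801]
eef_rot: [-1.686, -2.647, -0.0]
ft_force: [0.6, -0.4, 0.4]
grip_width: 0.0158
```

Request:
servo_tool --jaw '[0.8,0.77,0.7,0.6,0.5]' --pt "0 0 0" --pt "0 0 0" --pt "0 0 0" --pt "0 0 0" --pt "0 0 0" --yaw '[0,0,0,0,0]'

```text
time_s: 10.5
eef_pos: [0.577, 0.0036, 0.1811]
eef_rot: [-1.688, -2.649, 0.0]
ft_force: [0.0, 0.4, 0.1]
grip_width: 0.0427
```

Request:
servo_tool --jaw '[0.4,0.4,0.4,0.4,0.4]' --pt "0 0 -12" --pt "0 0 -32" --pt "0 0 -55" --pt "0 0 -73" --pt "0 0 -73" --yaw '[0,0,0,0,0]'

```text
time_s: 11.0
eef_pos: [0.5788, 0.0033, 0.2589]
eef_rot: [1.684, 2.644, 0.005]
ft_force: [-0.4, 0.1, 0.3]
grip_width: 0.0514
```

Request:
servo_tool --jaw '[0.4,0.4,0.4,0.4,0.4]' --pt "0 0 0" --pt "0 0 0" --pt "0 0 0" --pt "0 0 0" --pt "0 0 0" --yaw '[0,0,0,0,0]'

```text
time_s: 11.5
eef_pos: [0.5767, 0.0035, 0.2534]
eef_rot: [-1.687, -2.649, 0.001]
ft_force: [-0.2, 0.4, 0.3]
grip_width: 0.051
```

Request:
servo_tool --jaw '[0.4,0.4,0.4,0.4,0.4]' --pt "0 0 0" --pt "0 0 0" --pt "0 0 0" --pt "0 0 0" --pt "0 0 0" --yaw '[0,0,0,0,0]'

```text
time_s: 12.0
eef_pos: [0.5771, 0.0035, 0.2543]
eef_rot: [1.688, 2.649, 0.0]
ft_force: [0.8, -0.4, 0.8]
grip_width: 0.0512
```

Request:
servo_tool --jaw '[0.4,0.4,0.4,0.4,0.4]' --pt "0 0 0" --pt "0 0 0" --pt "0 0 0" --pt "0 0 0" --pt "0 0 0" --yaw '[0,0,0,0,0]'

```text
time_s: 12.5
eef_pos: [0.577, 0.0035, 0.2542]
eef_rot: [-1.688, -2.65, 0.0]
ft_force: [0.5, 0.3, -0.2]
grip_width: 0.0515
```

```bash
python3 - <<'E'
from m import *
for k in 'ab':
    o=r.get_obs(); print(o['time_s'],o['eef_pos']);np.save(f'pwA{k}.npy',np.r_[o['eef_pos'],o['eef_rot']]);snap('wrist',f'wristA{k}.png');snap('side',f'sideA{k}.png')
    snap('scene',f'sceneA{k}.png')
im=cv2.imread('pics/wristAb.png')[150:310,260:380];cv2.imwrite('pics/wAc.png',cv2.resize(im,None,fx=3.75,fy=3.75,interpolation=cv2.INTER_CUBIC))
im=cv2.imread('pics/sideAb.png')[172:282,316:426];cv2.imwrite('pics/dAc.png',cv2.resize(im,None,fx=5,fy=5,interpolation=cv2.INTER_NEAREST))
im=cv2.imread('pics/sceneAb.png')[207:317,321:431];cv2.imwrite('pics/sAc.png',cv2.resize(im,None,fx=5,fy=5,interpolation=cv2.INTER_NEAREST))
print([np.abs(cv2.imread(f'pics/{n}Aa.png').astype(int)-cv2.imread(f'pics/{n}Ab.png')).max() for n in('side','scene')])
E
python3 chk.py Aa Ab
```

```text
12.5 [0.57703832 0.00348272 0.25421266]
12.65 [0.57703951 0.00348387 0.2542021 ]
[np.int64(15), np.int64(11)]
Aa fin x [np.float64(317.0), np.float64(317.5), np.float64(317.5), np.float64(317.5), np.float64(317.5), np.float64(317.5)] sleeve x [np.float64(317.0), np.float64(317.0), np.float64(317.0), np.float64(332.5), np.float64(333.5)]
Ab fin x [np.float64(317.0), np.float64(317.5), np.float64(317.5), np.float64(317.5), np.float64(317.5), np.float64(317.5)] sleeve x [np.float64(317.0), np.float64(317.0), np.float64(317.0), np.float64(332.5), np.float64(333.5)]
```

View pics/wAc.png

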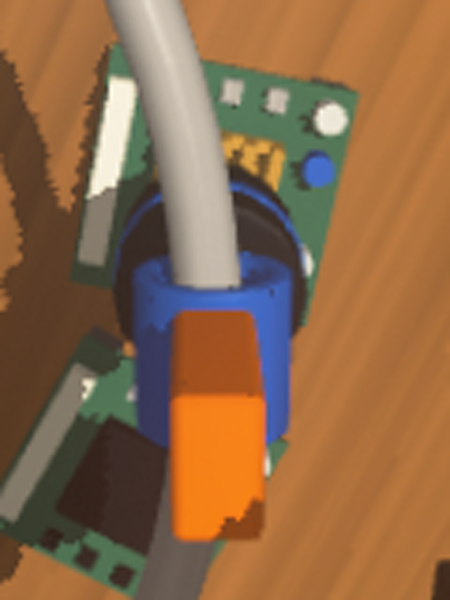

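View pics/dAc.png

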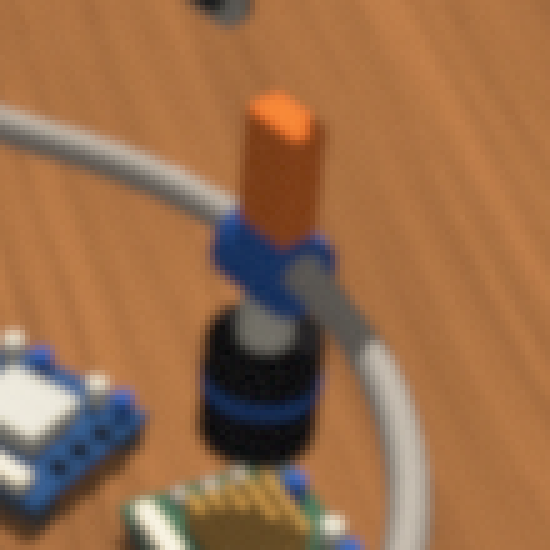

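View pics/sAc.png

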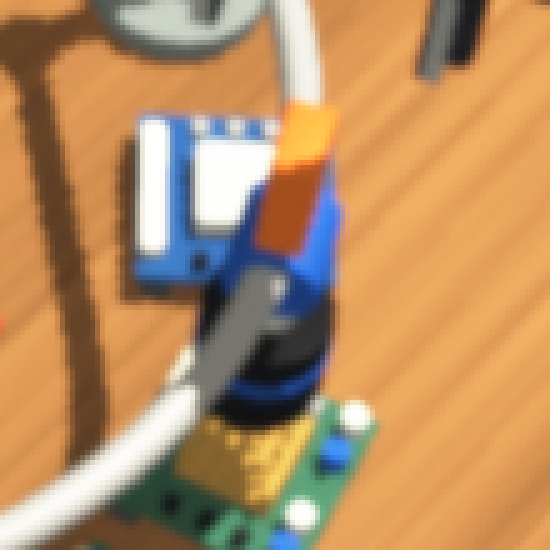

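```bash
python3 - <<'E'
from h import *
print(r.get_obs()['time_s'],r.hand_in())
E
```

```text
the job is handed in; nothing more can be done
12.8 None
```

The small camera now hangs free above the brass heat sink on the green board. I handed the job in at 12.8 s. The job reports no verdict, so what follows comes from my own images.

**What I did:** I gripped the camera's fin, slid it along the straight start leg and about 53° into the bend, then let go. All three views showed it 1–2.5 mm short along the rail. I gripped it again, moved it 2 mm further, released it and lifted clear.

**Last checks:**
- **Upright and still:** the fin and sleeve line up to within about half a pixel in the wrist view. Wrist pictures taken 0.15 s apart gave the same positions.
- **Forces:** the highest wrist force I read was about 6.5 N.
- **Centring:** I did not re-measure the offset in full after the 2 mm nudge. From the pictures the camera moved about 1.5–2 mm, so I estimate it is centred to about 1–2 mm.
- **Disagreement:** the views differ by 2–3 mm on absolute position, and the scene view put the fin about 2 pixels from where I expected it. The calibration is only good to about 2 mm, so I relied on offsets measured within a single view.

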